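# Index the test turntable one hole on

## Robot

A 7-joint arm with a two-finger parallel gripper is mounted at the origin on the work surface. World frame = base frame: x ahead of the robot, y to its left, z up, the work surface at z = 0. Lengths are in mm, angles in rad, forces in N, time in s.
With the tool pointing down it reaches from about 350 to 775 mm from the base axis. Payload 3.1 kg.
Tool frame: the origin (TCP) lies on the mounting face of the last link; the fingertips stand 173 mm ahead of it and the grasp point (between the pads) lies 155 mm ahead of it; z points along the fingers, y is the direction in which the jaws open and shut (so a half turn about z gives the same grasp; the last joint's range is limited). The gripper opens to 85 mm and grips with 20 to 120 N. Pads are 22 mm wide; open, the fingers measure 114 mm over their backs; the gripper's body (76 mm by 85 mm) begins 54 mm behind the grasp point. The pads swing forward as they close: fully open they stand 13 mm farther back than shut.
Start: joints at [-1.143, 0.311, 0.014, 1.512, -0.004, 1.319, -0.027], TCP at [248.961, 490.44, 404.704] pointing down, gripper open.
Joint ranges: [-2.7, 2.7], [-0.3, 1.91], [-1.27, 1.3], [0.12, 2.57], [-1.44, 4.58], [0.2, 2.03], [-3.05, 3.05]. Speed limits (rad/s): [2.79, 2.79, 3.14, 3.14, 3.14, 3.14, 3.14].

## Interface

Orientations are given as a unit quaternion [w, x, y, z].
In Python, from bench import sensors, cams, job, spotter gives the robot as it stands.
- The arm moves only by the shell command python3 -m jog 'ROWS' [FORCE]. ROWS is text: rows parted by semicolons, each of 7 numbers parted by spaces: the turn, a rotation vector about the tool's x, y, z in rad, then the shift along the tool's x, y, z in cm, then the gripper command: -1 is shut, 1 is fully open, values between are in proportion. In form: rx ry rz x y z gripper; .... A call has 1 to 5 rows; each row shifts and turns the commanded pose from where the row before left it, along the tool's axes as they then stand; what a row does not reach is not made up. A row lasts 1/8 s, in which the tool goes at most 62.5 mm and 10.7 degrees, less where a joint would pass 70% of its speed; a pose out of reach is approached as far as the arm can. A call is refused whole if a number of a shift passes 6.25 or a number of a turn 0.188, either way. A call with a gripper value outside its range is refused whole. The fingers move at their own pace and stop on an object; FORCE is the grip in N (left out, the last holds). Time passes only in rows, so rows that do not move let the fingers close. It gives the time, the measured TCP pose, the force and the opening at its end, in the units of the state.
- sensors.get_state(): the state, without advancing time (a new reading comes with each control period).
- cams.camera(name): name is "side" or "top"; returns a dict with "pixels" (384x512x3 uint8, red, green, blue), "mtx" (3x3 intrinsics, pixels), "world_from_camera" (4x4, takes a point from camera to world coordinates). Camera axes: x right, y down, z forward; pixel columns grow to the right and rows downward; lengths in mm; the calibration is good to about 2 mm. A picture is of the moment at which its call begins. There is no depth.
- job.close_job(): hands the job in, once; it reports no verdict.
Trained networks look in a picture, given as the dict that the camera call returned (one of the last four; its "shot" number tells which), for a name from the list of things; names that differ only in an ending like _2 or _b are one class to them, and where a whole thing is asked for, a point or a joint stands for the part that bears it (a point fixed in the world has none). Each returns a list of dicts, best first, with "score" (0 to 1); they miss things now and then, are a little off and sometimes report something else, mostly with a low value. They report only what shows in the picture. A call takes as long as a camera call. They do not tell look-alikes from the thing itself.
- spotter.recognise(picture, thing): "bbox" ([left, top, right, bottom] in pixels, round what is visible of it).
- spotter.outline_of(picture, thing): "mask" (384x512 bool, what is visible of it) and "bbox" ([left, top, right, bottom] in pixels, round what is visible of it).
The state is a dict: "time_s": time; "qpos": joint angles; "dq": joint speeds; "joint_torque": joint torques, N m; "tool_pos": TCP position; "tool_rot": TCP orientation; "ft_force": force on the tool from outside, world axes, zero at the start; "ft_torque": the same for the moment, N m; "grip_width": opening from 0.0 (shut) to 1.0 (fully open).
Only numpy, scipy, OpenCV 4.12 (cv2) and the standard library are available. Lean on these libraries where they do the work, as an engineer would, in place of code of your own. Each camera call takes 0.05 s, during which the arm holds its last target.

## Task

Press in the black indexing plunger on the turntable's thumb lug and turn the turntable counter-clockwise (seen from above) to the very next hole, not past it, so that the plunger springs back up in that hole. Only press and push: do not lift the amplifier unit or shift it on the turntable, and leave the other things on the bench where they are.

Things in the scene. Friction and masses are not known exactly. Their poses are not given: they have to be found in the camera images.
- turntable (a joint): turning angle of the turntable about its upright axis, rad, growing counter-clockwise seen from above: about 0 at the start, locked in a hole; the next hole is 45 degrees on, at +0.785. Locked, it has about 0.01 rad of play. Unlocked it turns freely either way; the bearing's drag, about 1 N at the lug, stops it when let go.
- plunger (a joint): how far the indexing plunger is pressed in (straight down), m: 0 sprung fully up, 0.009 at its stop; the spring pushes up with 4.5 N at 0 and 9 N at 0.009. From 0.0075 on the turntable can turn. Let go between two holes it stays caught at about 0.0075, and the turntable still turns; over a hole it springs up to 0 by itself and locks the turntable there.
- plunger_top (a point): centre of the plunger's flat top: a black round button 26 mm across, at rest 78 mm above the bench, 145 mm from the turntable's axis; it travels round with the turntable, inside the thumb lug.
- thumb_lug (a point): centre of the floor of the thumb lug, on the plunger's axis, 66 mm above the bench: a grey U-shaped saddle fixed to the turntable, to push against. One upright cheek on either side of the button in the turning direction (along this point's +y and -y), 50 mm clear between them, each 5 mm thick, 36 mm long along the radius, top 94 mm above the bench. Open above, outside and inside.
- table_centre (a point): point on the turning axis at the turntable's top face, 58 mm above the bench; z up, x and y turn with the turntable, the plunger lies along its -x. The turntable is an aluminium disc 230 mm across on a grey base 344 mm across, bolted to the bench; round the disc a steel ring with a circular slot and eight 17 mm holes, its top 44 mm above the bench.
- amp_middle (a point): middle of the amplifier unit (25 mm above its underside): a circuit board with a black finned heat sink and two capacitors on an aluminium plate 160 x 100 mm, 50 mm high, 0.6 to 1.0 kg. It stands loose on the middle of the turntable between four low corner stops (2 mm of play) and simply rides round with it.
- capacitor: bystander: loose dark can 35 mm across, 50 mm high, standing on the bench near the turntable; origin at the centre of its underside
- screw_jar: bystander: loose jar 42 mm across, 52 mm high, standing on the bench near the turntable; origin at the centre of its underside
- spare_knob: bystander: loose aluminium instrument knob 38 mm across, 22 mm high, on the bench near the turntable; origin at the centre of its underside
- meter_a: bystander: grey hand-held multimeter lying on its back on the robot's right, beside the other one, 185 x 88 x 50 mm; origin at the centre of its underside
- meter_b: bystander: a second multimeter like it; origin at the centre of its underside
- screwdriver: bystander: screwdriver with a dark wooden handle, 200 mm long, lying on the robot's left; origin under its middle, on the bench
- parts_bin: bystander: open blue plastic bin 140 x 100 x 60 mm on the robot's left; origin at the centre of its underside
There are look-alikes about, which are no part of the job. Leave any yellow look-alike of the part that bears amp_middle alone.

How it is judged (in metres and radians):
On the way, in this order (a step that is already met when the one before it is completed fails the run):
1. the plunger is pressed in while the turntable is still at its first hole (value of joint plunger above 0.005 m and value of joint turntable below 0.15 rad), for 0.05 s.
2. the turntable is turned between the holes with the plunger in (value of joint plunger above 0.004 m and value of joint turntable between 0.25 and 0.72 rad), for 0.05 s.
At the end, for the whole second after the job is handed in: The turntable stands one hole (45 degrees, within 1.7) counter-clockwise of where it began, the plunger up in that hole (within 1.5 mm), the amplifier unit still seated between its corner stops (within 8 mm and 0.1 rad), and every bystander within 20 mm of where it was (value of joint turntable between 0.755 and 0.815 rad and value of joint plunger below 0.0015 m and horizontal distance between amp_middle and table_centre below 0.008 m and z of amp_middle in the frame of table_centre below 0.029 m and angle between the x axis of amp_middle and the x axis of table_centre, either way round below 0.1 rad and distance of each of capacitor, screw_jar, spare_knob, meter_a, meter_b, screwdriver, parts_bin from where it was at the start of the episode below 0.02 m); the robot touches nothing.
It fails at once if the turntable ran past the next hole (value of joint turntable above 0.9 rad).
It fails at once if the turntable was turned the wrong way (value of joint turntable below -0.12 rad).
It fails at once if the amplifier unit was lifted off the turntable (z of amp_middle in the frame of table_centre above 0.033 m).
It fails at once if the amplifier unit was shoved out of its place on the turntable (horizontal distance between amp_middle and table_centre above 0.012 m).
It fails at once if a bystander was shifted or lifted (distance of any of capacitor, screw_jar, spare_knob, meter_a, meter_b, screwdriver, parts_bin from where it was at the start of the episode above 0.03 m).
It also fails if it takes over 38 s, if anything falls off the work surface, if the arm or the gripper's body presses on something with over 40 N, if the wrist force passes 120 N, or if a joint passes its speed limit or range.

## Working session

There is one attempt and no reset: what is moved stays moved. The work goes in short steps, Python scripts to look and compute and a shell command to move; the robot and the scene stay as the last step left them, time stands still between calls to the robot, and variables do not carry over. Pictures are saved under pics/ and viewed, and the job is handed in when it is done.

```bash
ls; mkdir -p pics; python3 - <<'E'
from bench import sensors,cams
import cv2,json
for n in("top","side"):
    c=cams.camera(n);cv2.imwrite(f"pics/{n}0.png",c["pixels"][:,:,::-1]);print(n,c["mtx"],c["world_from_camera"].round(4).tolist() if hasattr(c["world_from_camera"],'round') else c["world_from_camera"])
print(sensors.get_state())
E
```

```text
pics
top [[372.45183691   0.         254.62221356]
 [  0.         372.45183691 186.14871916]
 [  0.           0.           1.        ]] [[-0.0163, -0.997, 0.0751, 445.0262], [-0.9998, 0.0169, 0.0082, -51.1307], [-0.0095, -0.0749, -0.9971, 1510.4634], [0.0, 0.0, 0.0, 1.0]]
side [[436.64130668   0.         257.27410782]
 [  0.         436.64130668 186.3742925 ]
 [  0.           0.           1.        ]] [[-0.9589, -0.1603, 0.2341, 196.2136], [-0.2832, 0.492, -0.8232, 1240.6398], [0.0168, -0.8557, -0.5172, 872.5662], [0.0, 0.0, 0.0, 1.0]]
{'time_s': 0.1, 'qpos': array([-1.14267888,  0.31166746,  0.01398634,  1.51288902, -0.00440866,
        1.31924417, -0.02719976]), 'dq': array([ 9.34452515e-04, -5.01144631e-05,  1.13500581e-04, -2.38927628e-03,
        8.69539921e-04, -2.99482306e-05,  3.37801374e-04]), 'joint_torque': array([ 5.37386022e-04, -3.80857050e+01,  1.46323359e-01, -2.31244612e+01,
        1.21750330e-02,  8.05315358e-03, -1.91806038e-06]), 'tool_pos': array([248.83680636, 490.16558088, 403.72046436]), 'tool_rot': array([-2.14050032e-04,  2.32714712e-01,  9.72544435e-01, -1.06733039e-03]), 'ft_force': array([-0.24108019,  0.42385503, -0.51435326]), 'ft_torque': array([0.06743375, 0.02228328, 0.03573212]), 'grip_width': 1.0024709955208557}
```

View pics/top0.png

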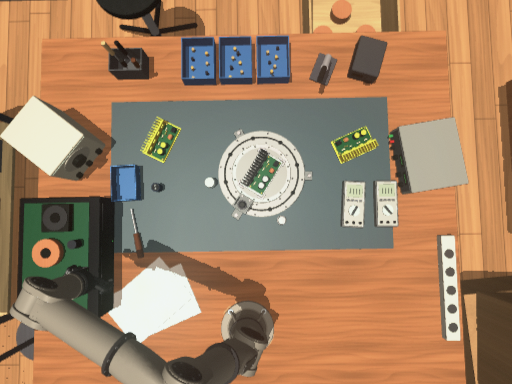

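View pics/side0.png

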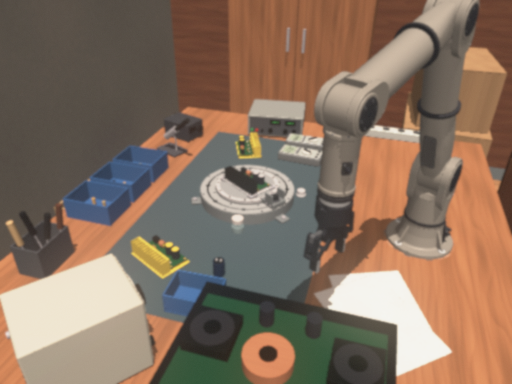

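```bash
python3 - <<'E'
import cv2
a=cv2.imread("pics/top0.png")[120:230,195:325];cv2.imwrite("pics/topz.png",cv2.resize(a,None,fx=5,fy=5,interpolation=cv2.INTER_CUBIC))
a=cv2.imread("pics/side0.png")[150:250,180:320];cv2.imwrite("pics/sidez.png",cv2.resize(a,None,fx=5,fy=5,interpolation=cv2.INTER_CUBIC))
E
```

```text
(no output)
```

View pics/topz.png

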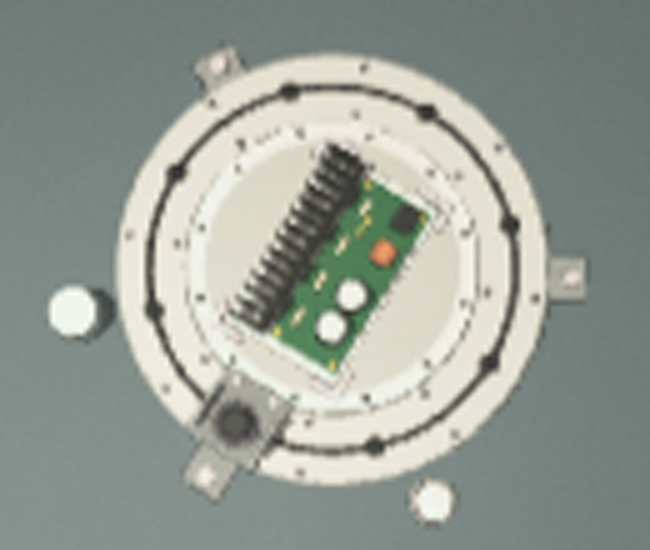

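View pics/sidez.png

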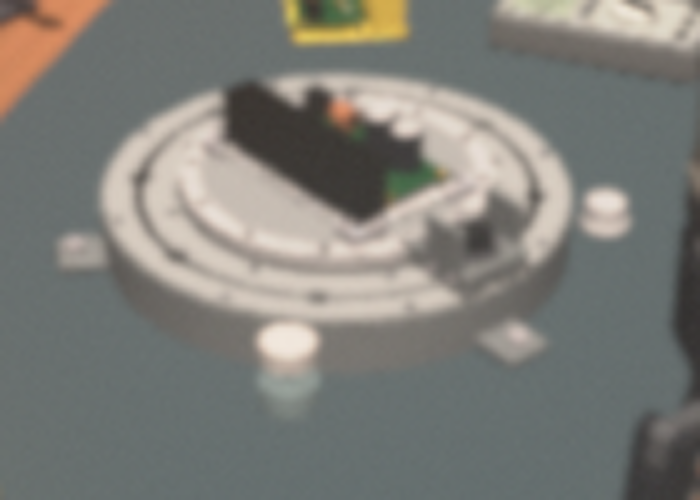

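```bash
cat > h.py <<'E'
import numpy as np
from scipy.optimize import least_squares
def ray(c,u,v):
    d=np.linalg.inv(c["mtx"])@np.array([u,v,1.]);T=np.array(c["world_from_camera"]);return T[:3,3],T[:3,:3]@d
def atz(c,u,v,z):
    o,d=ray(c,u,v);return (o+d*(z-o[2])/d[2])[:2]
def tri(rs):
    A=0;b=0
    for o,d in rs:
        d=d/np.linalg.norm(d);P=np.eye(3)-np.outer(d,d);A=A+P;b=b+P@o
    return np.linalg.solve(A,b)
E
python3 - <<'E'
from bench import cams,sensors,spotter
from h import *
c=cams.camera("top");s=cams.camera("side")
H=[(290,92),(428,112),(510,225),(490,362),(375,446),(152,310),(177,172)]
P=np.array([atz(c,195+(u+.5)/5-.5,120+(v+.5)/5-.5,44) for u,v in H])
r=least_squares(lambda p:np.hypot(*(P-p[:2]).T)-p[2],[450,0,145]);print(r.x,r.fun)
a=np.degrees(np.arctan2(*(P-r.x[:2]).T[::-1]));print(a, a%45)
b=atz(c,195+236.5/5-.4,120+424/5-.4,78);print("button top",b, np.hypot(*(b-r.x[:2])),np.degrees(np.arctan2(*(b-r.x[:2])[::-1])))
print("side",atz(s,180+479/5-.4,150+231/5-.4,78))
for n in("plunger_top","thumb_lug","amp_middle","screw_jar","spare_knob","capacitor"):
    for cc,k in((c,"top"),(s,"side")):
        print(n,k,[(np.round(x["bbox"]),round(x["score"],2)) for x in spotter.recognise(cc,n)][:3])
E
```

```text
[606.70626036 -64.95614013 145.36430354] [-0.67951131  0.89056651 -0.15792186 -0.0030764  -0.37923281  0.79690004
 -0.46772419]
[  12.3120064   -32.58846284  -77.47849043 -121.96213042 -167.4639751
  102.34959239   57.16390476] [12.3120064  12.41153716 12.52150957 13.03786958 12.5360249  12.34959239
 12.16390476]
button top [483.33871079  10.73165813] 144.73491317988314 148.47027467501
side [479.64382785  16.3579781 ]
plunger_top top []
plunger_top side [(array([274., 195., 283., 203.]), 0.47)]
thumb_lug top [(array([228., 147., 291., 214.]), 0.84)]
thumb_lug side [(array([215., 173., 285., 208.]), 0.71)]
amp_middle top [(array([330., 123., 379., 166.]), 0.82), (array([239., 150., 281., 194.]), 0.69), (array([141., 115., 180., 160.]), 0.62)]
amp_middle side [(array([226., 167., 268., 196.]), 0.83), (array([133., 233., 192., 276.]), 0.79), (array([237., 135., 261., 156.]), 0.57)]
screw_jar top [(array([204., 179., 217., 186.]), 0.63)]
screw_jar side [(array([234., 214., 245., 230.]), 0.75)]
spare_knob top [(array([278., 214., 284., 225.]), 0.53)]
spare_knob side [(array([295., 186., 309., 197.]), 0.52), (array([284., 134., 327., 151.]), 0.37)]
capacitor top [(array([151., 184., 161., 193.]), 0.39)]
capacitor side [(array([214., 257., 225., 279.]), 0.47)]
```

```bash
cat > go.py <<'E'
import sys
from bench import sensors
import numpy as np
from scipy.spatial.transform import Rotation as R
C=np.array([606.7,-65.0])
def tgt(ang,off,z):  # ang deg of lug; off = mm along CCW tangent; z of fingertip
    t=np.radians(ang);e=np.array([np.cos(t),np.sin(t)]);n=np.array([-e[1],e[0]])
    return np.r_[C+145*e+off*n, z+173], -n
if __name__=="__main__":
    s=sensors.get_state();q=s["tool_rot"];r=R.from_quat(np.r_[q[1:],q[0]])
    p,yd=tgt(*map(float,sys.argv[1:4]))
    x,y=np.r_[yd,0],0; z=np.array([0,0,-1.]);X=np.cross(np.r_[yd,0],z)
    Rt=R.from_matrix(np.c_[X,np.r_[yd,0],z])
    print("t",s["time_s"],"pos",s["tool_pos"].round(1),"tip z",round(s["tool_pos"][2]-173,1),"shift cm",(r.inv().apply(p-s["tool_pos"])/10).round(2),"turn",(r.inv()*Rt).as_rotvec().round(3),"F",s["ft_force"].round(1),"q",s["qpos"].round(2),"grip",round(s["grip_width"],2))
E
python3 -m jog '0 0 0 -4.7 -3.5 0 -1; 0 0 0 -4.7 -3.5 0 -1; 0 0 0 -4.7 -3.5 0 -1; 0 0 0 -4.7 -3.5 0 -1; 0 0 0 -4.7 -3.5 0 -1'; python3 go.py 147.45 0 130
```

```text
time_s: 1.42
tool_pos: [379.9, 226.2, 405.0]
tool_rot: [0.0, 0.233, 0.973, 0.001]
ft_force: [1.0, 0.0, 0.4]
grip_width: -0.002
t 1.425 pos [379.9 226.2 405. ] tip z 232.0 shift cm [-18.97 -14.29  10.2 ] turn [0.001 0.    0.099] F [1.  0.  0.4] q [-0.77  0.09  0.21  1.79 -0.02  1.27  0.55] grip -0.0
```

```bash

python3 -m jog '0 0 0 -4.7 -3.6 0 -1; 0 0 0 -4.7 -3.6 0 -1; 0 0 0 -4.7 -3.6 2 -1; 0 0 0 -4.8 -3.5 2 -1;0 0 0.099 0 0 2 -1'; python3 -m jog '0 0 0 0 0 2 -1;0 0 0 0 0 2.2 -1;0 0 0 0 0 0 -1'; python3 go.py 147.45 0 130;python3 - <<'E'
from bench import cams
import cv2
for n,(a,b,c,d) in(("top",(110,240,190,340)),("side",(90,250,180,380))):
    p=cams.camera(n)["pixels"][a:b,c:d,::-1];cv2.imwrite(f"pics/{n}1.png",cv2.resize(p,None,fx=3.7,fy=3.7,interpolation=cv2.INTER_CUBIC))
E
```

```text
time_s: 2.05
tool_pos: [484.4, 9.0, 344.8]
tool_rot: [0.002, 0.287, 0.958, -0.001]
ft_force: [-0.9, -0.1, -0.0]
grip_width: 0.001
time_s: 2.42
tool_pos: [482.2, 15.2, 301.4]
tool_rot: [-0.002, 0.281, 0.96, -0.001]
ft_force: [0.1, -0.2, 0.4]
grip_width: 0.001
t 2.425 pos [482.2  15.2 301.4] tip z 128.4 shift cm [-0.31 -0.06 -0.16] turn [-0.003 -0.003 -0.001] F [ 0.1 -0.2  0.4] q [-0.43  0.28  0.44  1.86 -0.13  1.04  1.06] grip 0.0
```

View pics/side1.png

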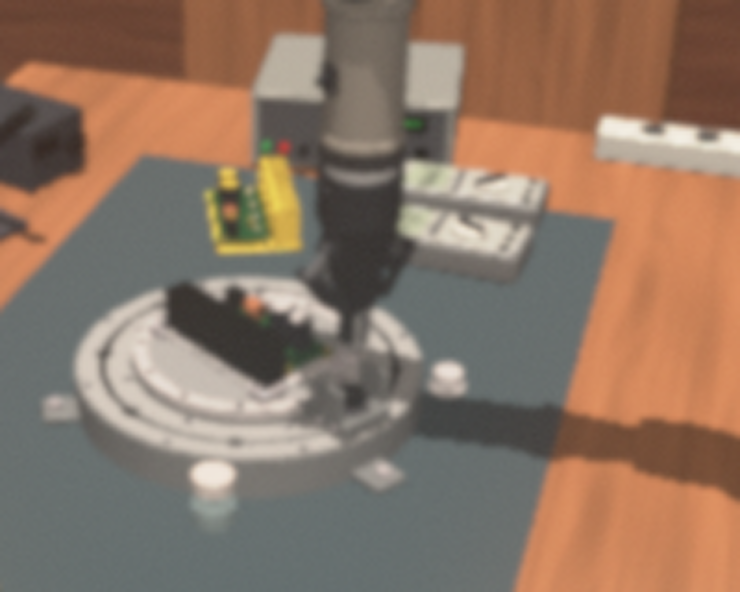

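View pics/top1.png

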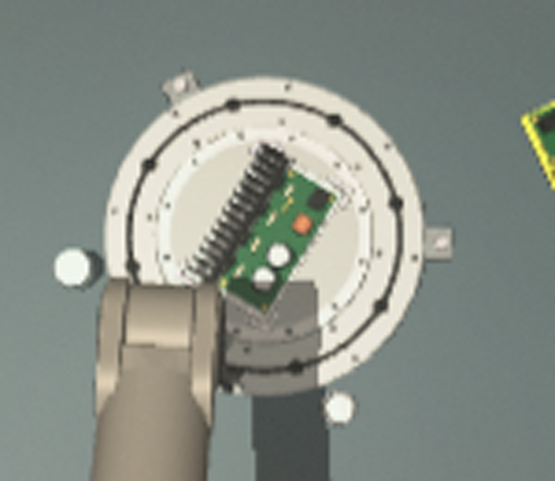

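```bash

python3 -m jog '0 0 0 -0.2 0 1.5 -1; 0 0 0 0 0 1.5 -1; 0 0 0 0 0 0.8 -1;0 0 0 0 0 0.4 -1;0 0 0 0 0 0 -1'; python3 go.py 147.45 0 80;python3 - <<'E'
from bench import cams
import cv2
for n,(a,b,c,d) in(("side",(150,220,220,320)),):
    p=cams.camera(n)["pixels"][a:b,c:d,::-1];cv2.imwrite(f"pics/{n}2.png",cv2.resize(p,None,fx=7,fy=7,interpolation=cv2.INTER_CUBIC))
E
```

```text
time_s: 3.15
tool_pos: [484.7, 14.0, 260.5]
tool_rot: [-0.0, 0.281, 0.96, -0.0]
ft_force: [-1.0, -0.2, 0.8]
grip_width: -0.005
t 3.15 pos [484.7  14.  260.5] tip z 87.5 shift cm [-0.04 -0.1   0.75] turn [-0.    -0.    -0.001] F [-1.  -0.2  0.8] q [-0.41  0.33  0.43  1.9  -0.17  0.94  1.1 ] grip -0.0
```

View pics/side2.png

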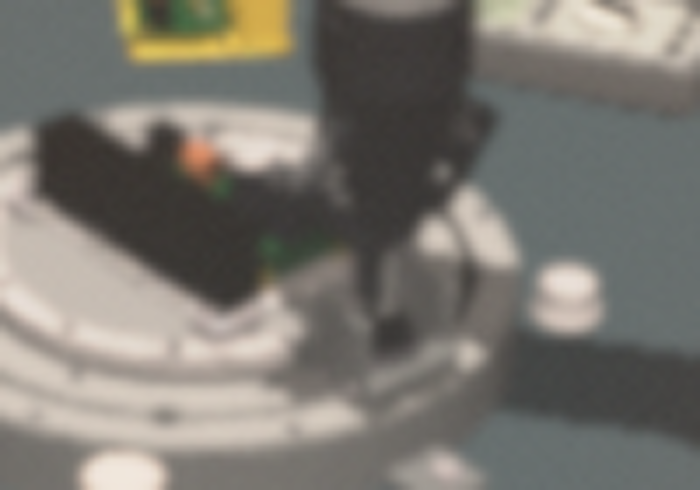

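```bash
python3 - <<'E'
from bench import cams
from h import *
s=cams.camera("side");T=np.linalg.inv(np.array(s["world_from_camera"]))
def pr(p):
    q=s["mtx"]@(T[:3,:3]@np.array(p)+T[:3,3]);q=q[:2]/q[2];return q.round(1),((q-[220,150]+.5)*7-.5).round(0)
print("tip",pr([484.7,14,87.5]),"button",pr([484.5,13,78]))
e=np.array([-.843,.538]);t=np.array([-.538,-.843])
for r in(-13,13):print(pr(np.r_[np.array([484.5,13])+r*e,78]))
for a in(-18,18):
  for b in(-25,25):print("cheek in top",a,b,pr(np.r_[np.array([484.5,13])+a*e+b*t,94]))
for a in(-11,11):
  for b in(-14.5,14.5):print("finger",a,b,pr(np.r_[np.array([484.7,14])+a*e+b*t,87.5]))
E
```

```text
tip (array([274.2, 192.8]), array([383., 303.])) button (array([274.3, 195.1]), array([383., 318.]))
(array([271.7, 193.5]), array([365., 307.]))
(array([276.9, 196.6]), array([401., 330.]))
cheek in top -18 -25 (array([265.4, 191.4]), array([321., 293.]))
cheek in top -18 25 (array([276.2, 186.5]), array([396., 259.]))
cheek in top 18 -25 (array([272.6, 195.8]), array([371., 323.]))
cheek in top 18 25 (array([283.4, 190.8]), array([447., 288.]))
finger -11 -14.5 (array([268.9, 193. ]), array([345., 304.]))
finger -11 14.5 (array([275.2, 190.1]), array([389., 284.]))
finger 11 -14.5 (array([273.3, 195.6]), array([376., 322.]))
finger 11 14.5 (array([279.6, 192.7]), array([420., 302.]))
```

```bash
python3 - <<'E'
from bench import cams
import cv2,numpy as np
p=cams.camera("side")["pixels"][170:212,252:302,::-1].astype(float)
p=np.clip((p/255)**.6*255,0,255).astype(np.uint8)
cv2.imwrite("pics/side3.png",cv2.resize(p,None,fx=14,fy=14,interpolation=cv2.INTER_CUBIC))
E
```

```text
(no output)
```

View pics/side3.png

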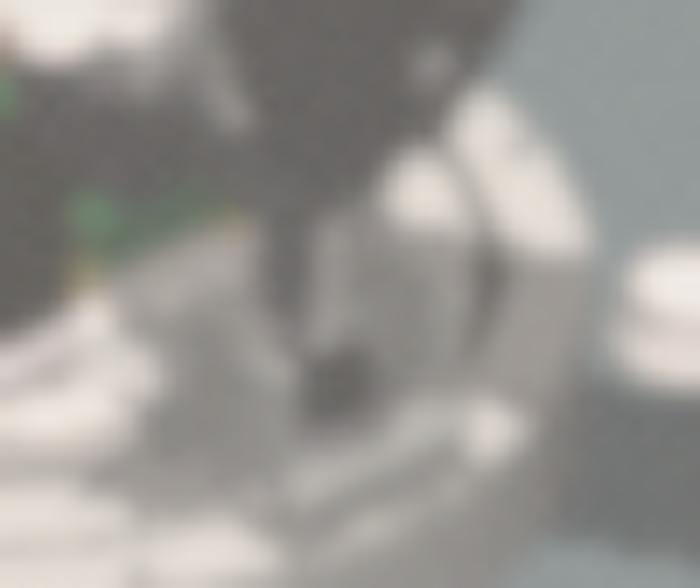

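```bash

python3 -m jog '0 0 0 0.2 0.1 0.4 -1; 0 0 0 0 0 0.4 -1; 0 0 0 0 0 0.3 -1;0 0 0 0 0 0.2 -1;0 0 0 0 0 0 -1'; python3 go.py 147.45 0 69
```

```text
time_s: 3.92
tool_pos: [483.5, 16.1, 248.1]
tool_rot: [-0.0, 0.281, 0.96, 0.0]
ft_force: [-0.8, 0.4, 5.1]
grip_width: -0.0
t 3.925 pos [483.5  16.1 248.1] tip z 75.1 shift cm [-0.25 -0.21  0.61] turn [ 0.    -0.001 -0.001] F [-0.8  0.4  5.1] q [-0.41  0.35  0.42  1.92 -0.18  0.91  1.1 ] grip -0.0
```

```bash

python3 -m jog '0 0 0 0 0 0.3 -1; 0 0 0 0 0 0.2 -1; 0 0 0 0 0 0.1 -1;0 0 0 0 0 0 -1'; python3 go.py 147.45 0 69
```

```text
time_s: 4.42
tool_pos: [483.6, 16.2, 242.6]
tool_rot: [-0.0, 0.28, 0.96, 0.001]
ft_force: [-2.9, 1.1, 7.9]
grip_width: 0.001
t 4.425 pos [483.6  16.2 242.6] tip z 69.6 shift cm [-0.24 -0.22  0.06] turn [ 0.001 -0.001 -0.   ] F [-2.9  1.1  7.9] q [-0.41  0.36  0.42  1.92 -0.18  0.9   1.11] grip 0.0
```

```bash

python3 -m jog '0 0 0 0 0 0.1 -1;0 0 0 0 0 0.05 -1;0 0 0 0 0 0 -1'; python3 go.py 147.45 0 69
```

```text
time_s: 4.8
tool_pos: [484.0, 16.7, 242.4]
tool_rot: [0.0, 0.28, 0.96, 0.001]
ft_force: [-4.5, 2.7, 15.8]
grip_width: 0.001
t 4.8 pos [484.   16.7 242.4] tip z 69.4 shift cm [-0.24 -0.29  0.04] turn [ 0.003 -0.    -0.   ] F [-4.5  2.7 15.8] q [-0.41  0.36  0.42  1.92 -0.19  0.9   1.11] grip 0.0
```

```bash

python3 -m jog '0 0 0 -0.1 -0.4 0 -1;0 0 -0.05 -0.05 -0.72 0 -1;0 0 -0.05 -0.05 -0.72 0 -1;0 0 -0.05 -0.02 -0.72 0 -1;0 0 0 0 0 0 -1'; python3 go.py 156 0 69;python3 - <<'E'
from bench import cams
import cv2
for n,(a,b,c,d) in(("side",(150,220,220,320)),("top",(110,240,190,340))):
    p=cams.camera(n)["pixels"][a:b,c:d,::-1];cv2.imwrite(f"pics/{n}4.png",cv2.resize(p,None,fx=5,fy=5,interpolation=cv2.INTER_CUBIC))
E
```

```text
time_s: 5.42
tool_pos: [472.0, -6.5, 242.4]
tool_rot: [-0.001, 0.207, 0.978, 0.001]
ft_force: [-6.6, 2.3, 19.5]
grip_width: 0.0
t 5.425 pos [472.   -6.5 242.4] tip z 69.4 shift cm [-0.18  0.14  0.04] turn [ 0.002 -0.003  0.001] F [-6.6  2.3 19.5] q [-0.35  0.33  0.4   1.95 -0.17  0.89  1.29] grip 0.0
```

View pics/top4.png

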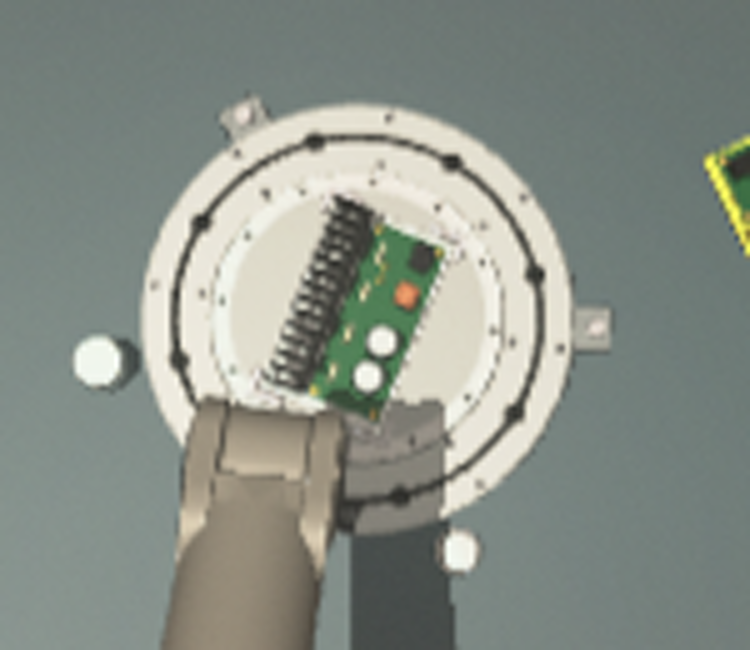

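View pics/side4.png

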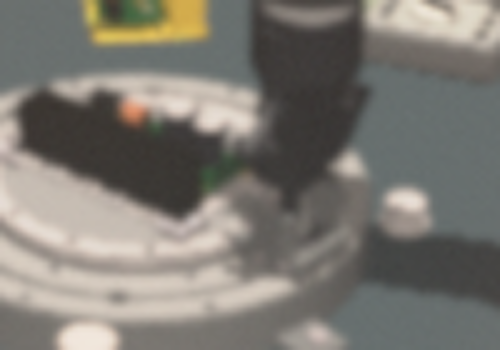

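```bash

python3 -m jog '0 0 -0.07 -0.07 -1.01 -0.03 -1;0 0 -0.07 -0.07 -1.01 0 -1;0 0 -0.07 -0.07 -1.01 0 -1;0 0 -0.07 -0.07 -1.01 0 -1;0 0 0 0 0 0 -1'; python3 go.py 173 0 69;python3 - <<'E'
from bench import cams
import cv2
for n,(a,b,c,d) in(("side",(150,220,220,320)),("top",(110,240,190,340))):
    p=cams.camera(n)["pixels"][a:b,c:d,::-1];cv2.imwrite(f"pics/{n}5.png",cv2.resize(p,None,fx=5,fy=5,interpolation=cv2.INTER_CUBIC))
E
```

```text
time_s: 6.15
tool_pos: [461.4, -47.4, 242.4]
tool_rot: [-0.002, 0.07, 0.998, 0.0]
ft_force: [-9.1, 0.1, 20.3]
grip_width: 0.004
t 6.15 pos [461.4 -47.4 242.4] tip z 69.4 shift cm [-0.14  0.03  0.04] turn [ 0.001 -0.004 -0.017] F [-9.1  0.1 20.3] q [-0.23  0.32  0.36  1.97 -0.14  0.89  1.63] grip 0.0
```

View pics/top5.png

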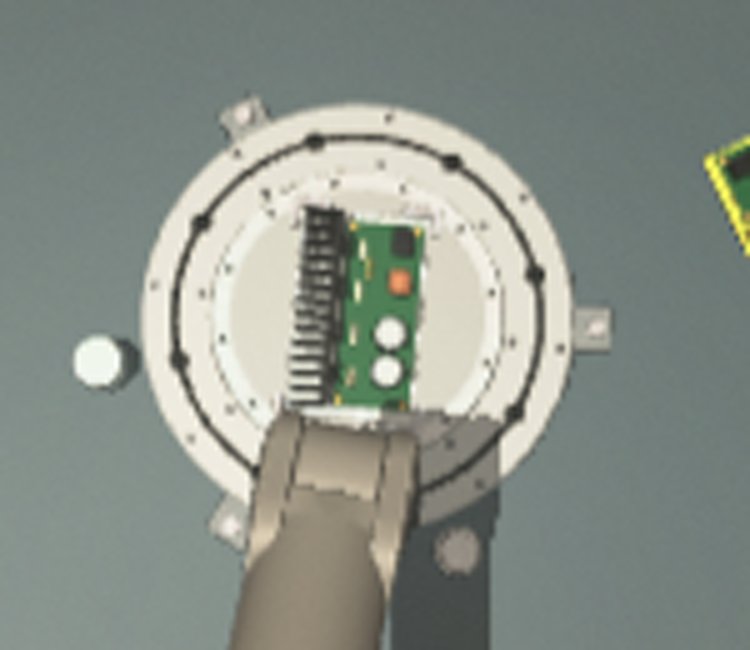

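View pics/side5.png

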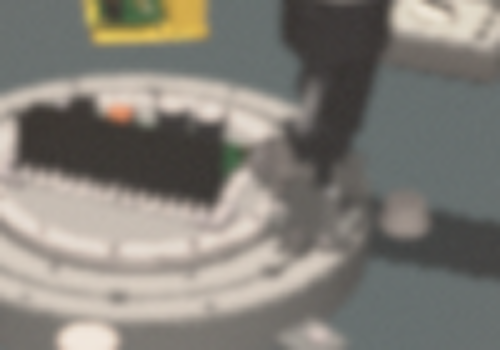

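```bash

python3 -m jog '0 0 0 -0.1 0 -0.6 -1;0 0 0 0 0 -0.6 -1;0 0 0 0 0 0 -1'; python3 go.py 173 0 80
```

```text
time_s: 6.62
tool_pos: [464.2, -46.6, 252.8]
tool_rot: [0.001, 0.069, 0.998, -0.0]
ft_force: [-0.8, 0.4, -1.0]
grip_width: 0.0
t 6.625 pos [464.2 -46.6 252.8] tip z 79.8 shift cm [ 0.13 -0.09 -0.02] turn [ 0.     0.001 -0.016] F [-0.8  0.4 -1. ] q [-0.24  0.3   0.36  1.95 -0.13  0.91  1.63] grip 0.0
```

```bash
cat > look.py <<'E'
import sys,cv2
from bench import cams
for n,(a,b,c,d) in(("side",(150,220,220,320)),("top",(110,240,190,340))):
    p=cams.camera(n)["pixels"][a:b,c:d,::-1];cv2.imwrite(f"pics/{n}{sys.argv[1]}.png",cv2.resize(p,None,fx=5,fy=5,interpolation=cv2.INTER_CUBIC))
E
python3 -m jog '0 0 -0.07 0.03 -1.01 0 -1;0 0 -0.07 -0.03 -1.01 0 -1;0 0 -0.07 -0.03 -1.01 0 -1;0 0 0 0 0 0 -1'; python3 go.py 185 0 80
python3 -m jog '0 0 -0.04 -0.01 -0.58 0 -1;0 0 -0.04 -0.01 -0.58 0 -1;0 0 0 0 0 0 -1'; python3 go.py 192.45 0 80;python3 look.py 6
```

```text
time_s: 7.12
tool_pos: [462.0, -75.5, 252.1]
tool_rot: [-0.0, -0.036, 0.999, 0.001]
ft_force: [-0.4, 3.9, 1.1]
grip_width: 0.0
t 7.125 pos [462.  -75.5 252.1] tip z 79.1 shift cm [-0.01 -0.21 -0.09] turn [ 0.002 -0.001 -0.016] F [-0.4  3.9  1.1] q [-0.15  0.31  0.33  1.95 -0.13  0.91  1.89] grip 0.0
time_s: 7.5
tool_pos: [463.1, -86.8, 252.1]
tool_rot: [-0.001, -0.076, 0.997, 0.001]
ft_force: [-1.1, 4.8, 1.2]
grip_width: -0.007
t 7.5 pos [463.1 -86.8 252.1] tip z 79.1 shift cm [-0.05 -0.97 -0.09] turn [ 0.003 -0.001 -0.066] F [-1.1  4.8  1.2] q [-0.12  0.31  0.32  1.94 -0.13  0.91  1.99] grip -0.01
```

View pics/top6.png

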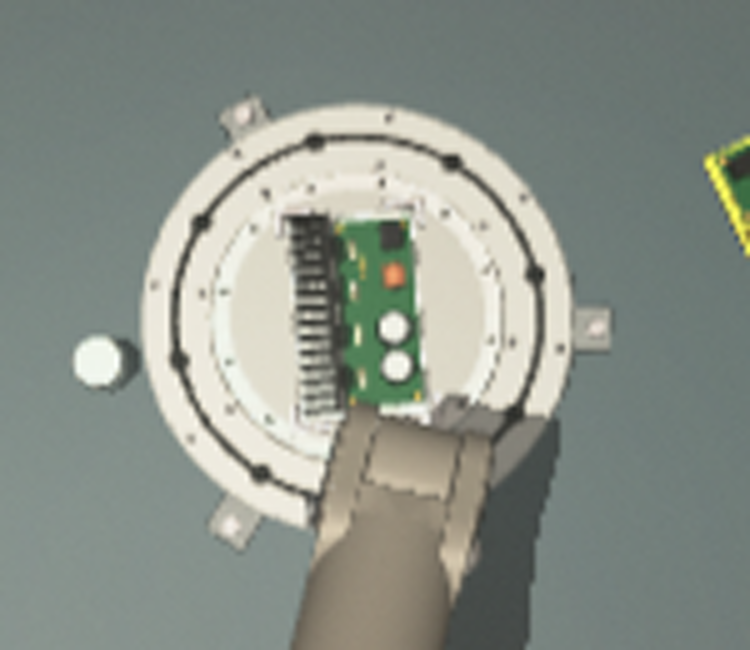

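View pics/side6.png

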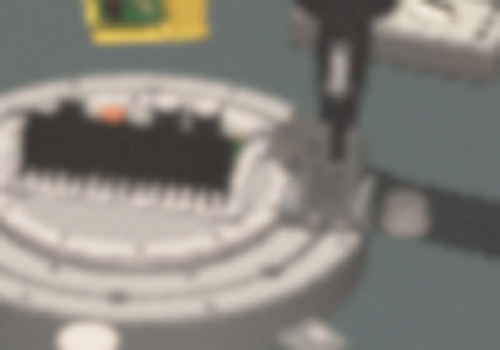

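```bash
cat > ang.py <<'E'
import cv2,numpy as np
from bench import cams
def ang(rgb):
    h=cv2.cvtColor(np.ascontiguousarray(rgb),cv2.COLOR_RGB2HSV);m=cv2.inRange(h,(45,90,40),(90,255,255));m[:130]=0;m[215:]=0;m[:,:220]=0;m[:,:]=m;m[:,300:]=0
    m=cv2.morphologyEx(m,cv2.MORPH_CLOSE,np.ones((7,7)))
    n,l,st,_=cv2.connectedComponentsWithStats(m);k=1+np.argmax(st[1:,4])
    b=cv2.boxPoints(cv2.minAreaRect(np.argwhere(l==k)[:,::-1].astype(np.float32)))
    e=max((b[1]-b[0],b[2]-b[1]),key=np.linalg.norm);return np.degrees(np.arctan2(e[1],-e[0]))%180,st[k,4]
a=ang(cv2.imread("pics/top0.png")[:,:,::-1]);b=ang(cams.camera("top")["pixels"]);print(a,b,"turned",(b[0]-a[0])%180)
E
python3 ang.py
```

```text
(np.float32(58.392517), np.int32(438)) (np.float32(94.5739), np.int32(473)) turned 36.18138
```

```bash

python3 -m jog '0 0 -0.03 -0.02 -0.44 0 -1;0 0 -0.03 -0.02 -0.44 0 -1;0 0 0 0 0 0 -1'; python3 go.py 192.45 10 80; python3 ang.py
python3 -m jog '0 0 -0.02 -0.01 -0.3 0 -1;0 0 -0.02 -0.01 -0.3 0 -1;0 0 0 0 0 0 -1'; python3 go.py 192.45 15 80; python3 ang.py
```

```text
time_s: 8.02
tool_pos: [464.8, -95.7, 252.1]
tool_rot: [-0.001, -0.105, 0.994, 0.001]
ft_force: [-1.8, 4.9, 1.5]
grip_width: -0.001
t 8.025 pos [464.8 -95.7 252.1] tip z 79.1 shift cm [-0.02 -1.06 -0.09] turn [ 0.002 -0.001 -0.006] F [-1.8  4.9  1.5] q [-0.09  0.32  0.32  1.93 -0.12  0.91  2.07] grip -0.0
(np.float32(58.392517), np.int32(438)) (np.float32(98.13013), np.int32(456)) turned 39.73761
time_s: 8.45
tool_pos: [466.2, -101.5, 252.1]
tool_rot: [-0.001, -0.125, 0.992, 0.001]
ft_force: [-1.1, 5.4, 1.4]
grip_width: 0.0
t 8.45 pos [ 466.2 -101.5  252.1] tip z 79.1 shift cm [ 0.03 -0.96 -0.09] turn [ 0.002 -0.002  0.034] F [-1.1  5.4  1.4] q [-0.08  0.32  0.31  1.92 -0.12  0.92  2.12] grip 0.0
(np.float32(58.392517), np.int32(438)) (np.float32(100.619644), np.int32(463)) turned 42.227127
```

```bash

python3 -m jog '0 0 -0.015 -0.01 -0.2 0 -1;0 0 0 0 -0.15 0 -1;0 0 0 0 0 0 -1'; python3 go.py 192.45 15 80; python3 ang.py
python3 -m jog '0 0 0 -0.02 -0.15 0 -1;0 0 0 0 -0.1 0 -1;0 0 0 0 0 0 -1'; python3 go.py 192.45 15 80; python3 ang.py
```

```text
time_s: 8.88
tool_pos: [467.7, -106.7, 252.4]
tool_rot: [0.0, -0.132, 0.991, -0.001]
ft_force: [0.4, 0.4, -0.2]
grip_width: -0.002
t 8.875 pos [ 467.7 -106.7  252.4] tip z 79.4 shift cm [ 0.05 -0.42 -0.06] turn [-0.002 -0.     0.048] F [ 0.4  0.4 -0.2] q [-0.07  0.32  0.31  1.92 -0.12  0.92  2.14] grip -0.0
(np.float32(58.392517), np.int32(438)) (np.float32(104.036255), np.int32(451)) turned 45.643738
time_s: 9.3
tool_pos: [468.5, -108.8, 252.6]
tool_rot: [0.0, -0.133, 0.991, -0.0]
ft_force: [0.3, 1.1, -0.3]
grip_width: 0.004
t 9.3 pos [ 468.5 -108.8  252.6] tip z 79.6 shift cm [ 0.07 -0.2  -0.04] turn [-0.001  0.     0.049] F [ 0.3  1.1 -0.3] q [-0.06  0.33  0.31  1.91 -0.12  0.92  2.15] grip 0.0
(np.float32(58.392517), np.int32(438)) (np.float32(104.036255), np.int32(452)) turned 45.643738
```

```bash

python3 -m jog '0 0 0 0 -0.15 0 -1;0 0 0 0 0 0 -1'; python3 go.py 192.45 15 80; python3 ang.py; python3 look.py 7
```

```text
time_s: 9.6
tool_pos: [468.9, -109.7, 252.6]
tool_rot: [-0.0, -0.133, 0.991, 0.0]
ft_force: [-0.3, 1.2, 0.5]
grip_width: 0.003
t 9.6 pos [ 468.9 -109.7  252.6] tip z 79.6 shift cm [ 0.09 -0.1  -0.04] turn [0.    0.    0.049] F [-0.3  1.2  0.5] q [-0.06  0.33  0.31  1.91 -0.13  0.92  2.15] grip 0.0
(np.float32(58.392517), np.int32(438)) (np.float32(104.036255), np.int32(449)) turned 45.643738
```

View pics/side7.png

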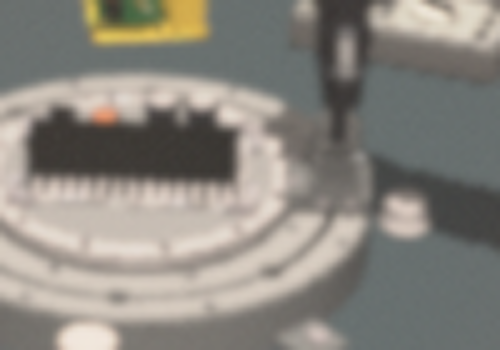

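```bash

python3 -m jog '0 0 0 0 -0.15 0 -1;0 0 0 0 0 0 -1'; python3 go.py 192.45 15 80; python3 ang.py
python3 -m jog '0 0 0 0 -0.15 0 -1;0 0 0 0 0 0 -1'; python3 go.py 192.45 15 80; python3 ang.py
```

```text
time_s: 10.0
tool_pos: [469.1, -110.3, 252.5]
tool_rot: [-0.0, -0.133, 0.991, 0.001]
ft_force: [-1.7, 4.7, 2.4]
grip_width: 0.0
t 10.0 pos [ 469.1 -110.3  252.5] tip z 79.5 shift cm [ 0.09 -0.04 -0.05] turn [ 0.002 -0.     0.05 ] F [-1.7  4.7  2.4] q [-0.06  0.33  0.31  1.91 -0.13  0.92  2.15] grip 0.0
(np.float32(58.392517), np.int32(438)) (np.float32(104.036255), np.int32(452)) turned 45.643738
time_s: 10.3
tool_pos: [469.4, -110.8, 252.5]
tool_rot: [-0.001, -0.133, 0.991, 0.002]
ft_force: [-2.7, 7.0, 3.9]
grip_width: -0.007
t 10.3 pos [ 469.4 -110.8  252.5] tip z 79.5 shift cm [ 0.1   0.01 -0.05] turn [ 0.004 -0.001  0.05 ] F [-2.7  7.   3.9] q [-0.06  0.33  0.31  1.91 -0.13  0.92  2.16] grip -0.01
(np.float32(58.392517), np.int32(438)) (np.float32(104.036224), np.int32(447)) turned 45.643707
```

```bash

python3 -m jog '0 0 0 0 0.5 0 -1;0 0 0 0 0.7 0 -1;0 0 0 0 0 -1 -1;0 0 0 0 0 -3 -1;0 0 0 0 0 -5 -1' >/dev/null; python3 -m jog '0 0 0 3 0 -6 -1;0 0 0 6 0 0 -1;0 0 0 6 0 0 -1;0 0 0 0 0 0 -1'; python3 ang.py; python3 look.py 8
```

```text
time_s: 11.48
tool_pos: [319.8, -142.1, 398.8]
tool_rot: [0.0, -0.13, 0.992, 0.001]
ft_force: [1.9, -0.1, -0.1]
grip_width: 0.004
(np.float32(58.392517), np.int32(438)) (np.float32(104.036224), np.int32(444)) turned 45.643707
```

View pics/side8.png

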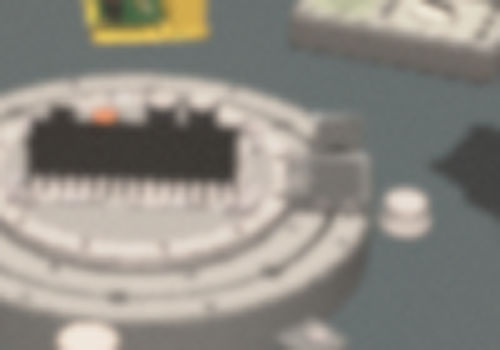

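View pics/top8.png

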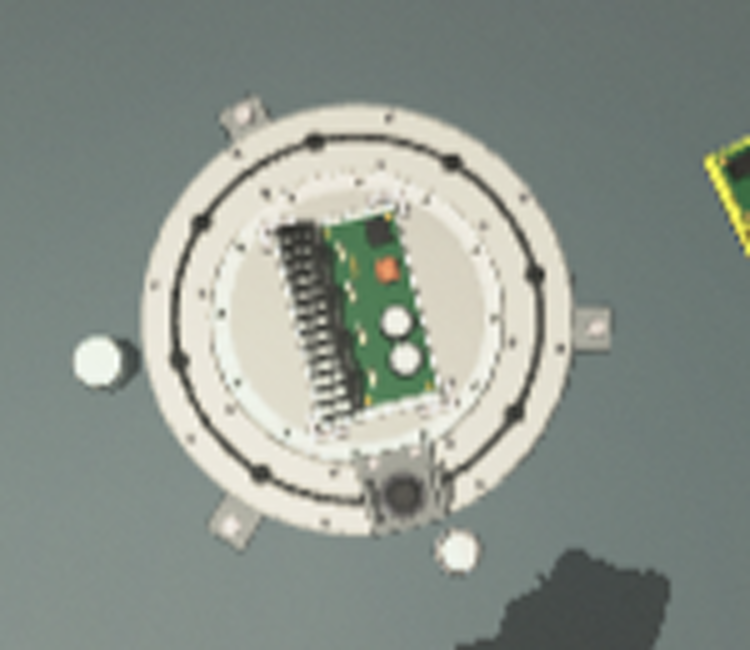

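```bash
python3 - <<'E'
from bench import cams
from h import *
import cv2
c=cams.camera("top")
b=atz(c,190+403.5/5-.5,110+494/5-.5,78);d=b-[606.7,-65];print(b,np.hypot(*d),np.degrees(np.arctan2(d[1],d[0]))%360-147.45)
a=cv2.imread("pics/top0.png").astype(int);p=c["pixels"][:,:,::-1].astype(int)
m=(abs(a-p).max(2)>50).astype(np.uint8)
n,l,st,_=cv2.connectedComponentsWithStats(m);print(st[1:][st[1:,4]>12])
E
```

```text
[466.588178   -97.71436793] 143.88034102370906 45.69240248437461
[[  243   149    27    22   210]
 [  261   157    20    34   260]
 [  265   160     5     6    18]
 [  241   171    25    24   249]
 [  233   195    22    19   201]
 [  261   199    20    18   203]
 [   10   220   314   164 15860]
 [   68   265     9     4    19]
 [   79   267     9    29   137]
 [   31   277    25     8   122]
 [  255   327    13    17    95]
 [  241   329    13     4    38]
 [  234   340     4    12    23]
 [  254   342     6     7    24]]
```

```bash
python3 -c "
from bench import job;print(job.close_job())"
```

```text
the job is handed in; nothing more can be done
None
```

The turntable has been turned one hole counter-clockwise and is locked there. I handed the job in at about 11.5 s of robot time; no verdict was reported.

**What I did:** I pressed the plunger to its stop with the shut fingers, carried the turntable about 26° with the plunger in, then lifted off the button. I pushed the lug's cheek slowly the rest of the way until the plunger caught, then backed off and raised the arm clear.

**Last checks:**
- **Angle:** the top camera put the turn at about 45.6° from the board's edge and 45.7° from the button. Both read slightly over 45°, within the 1.7° allowed and the measuring error.
- **Lock:** when I pushed the cheek further, the force rose to about 7 N and the board's angle did not change, so the plunger is locked in the hole. I inferred that it is up from this; I did not measure its height directly.
- **Amplifier:** it looks seated between its corner stops.
- **Bystanders:** comparing the first and last top pictures, the changes were the turntable, the arm and its shadow. The large patch from the arm reaches near the screwdriver, and I did not check the screwdriver separately; the fingers passed well above everything on the way.

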